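# Open the dry cabinet and reset its counter

## Robot

A 7-joint arm with a two-finger parallel gripper is mounted at the origin on a cart in front of the work surface, level with it; the furniture and walls round the work are solid. World frame = base frame: x ahead of the robot, y to its left, z up, the work surface at z = 0. Lengths are in m, angles in degrees, forces in N, time in s.
With the tool pointing down it reaches from about 0.375 to 0.925 m from the base axis. Payload 3.1 kg.
Tool frame: the origin (TCP) lies between the finger pads; the fingertips stand 22 mm ahead of it and the grasp point (between the pads) lies 3 mm ahead of it; z points along the fingers, y is the line along which they close (so a half turn about z gives the same grasp; the last joint's range is limited). The gripper opens to 85 mm and grips with 20 to 120 N. Pads are 22 mm wide; open, the fingers measure 114 mm over their backs; the gripper's body (76 mm by 85 mm) begins 54 mm behind the grasp point. The pads swing forward as they close: fully open they stand 13 mm farther back than shut.
Start: joints at [58.568, 21.939, 2.515, 91.553, -1.026, 66.532, -2.859], TCP at [0.283, -0.585, 0.219] pointing down, gripper open.
Joint ranges: [-149.38, 149.38], [-23.57, 123.04], [-84.95, 90], [0, 143.3], [-89.99, 269.99], [3.08, 112.72], [-163.45, 163.45]. Speed limits (degrees/s): [159.86, 159.86, 180, 180, 180, 180, 180].

## Interface

Orientations are given as [roll, pitch, yaw] about the fixed x, y, z axes, in that order (R = Rz(yaw) Ry(pitch) Rx(roll)).
In Python, from cell import manip gives the robot as it stands. The module is installed in compiled form; this text tells all that it offers.
- The arm moves only by the shell command python3 -m creep 'ROWS' [OPENING] [FORCE]. ROWS is JSON, a list of rows, each an object with "delta_pos": the shift along the tool's x, y, z each as a share of 0.1 m, from -1 to 1, a list of three; "roll": the turn about the tool's z as a share of 45 degrees, from -1 to 1. A call has 1 to 8 rows; each row is the pose to reach, as a shift and turn from the pose commanded when the call began, along the tool's axes at that moment; what a row does not reach only later rows make up. A row lasts 1/10 s, in which the tool goes at most 50 mm and 8.59 degrees, less where a joint would pass 70% of its speed; a pose out of reach is approached as far as the arm can. A call with a number of a shift or a turn outside -1 to 1 is refused whole. A call with a gripper value outside its range is refused whole. OPENING is the opening, from -1 (shut) to 1 (fully open), set as the call begins (- or left out, the last holds). The fingers move at their own pace and stop on an object; FORCE is the grip in N (left out, the last holds). Time passes only in rows, so rows that repeat a pose let the fingers close. It gives the time, the measured TCP pose, the force, the opening and the grip force at its end, in the units of the state.
- manip.state(): the state, without advancing time (a new reading comes with each control period).
- manip.capture(name): name is "scene" or "top"; returns a dict with "pixels" (420x560x3 uint8, red, green, blue), "range_z" (420x560 float32, m along the optical axis (not along the pixel's ray), 0 where there is no reading), "vertical_fov" (degrees; the focal length in pixels is half the picture's height over the tangent of half this angle, whatever the lens; pixels are square), "cx", "cy" (the principal point, pixels), "world_to_cam" (4x4, takes a point from world to camera coordinates). Camera axes: x right, y down, z forward; pixel columns grow to the right and rows downward; lengths in m; the calibration is good to about 2 mm. A picture is of the moment at which its call begins.
- manip.finish_job(): hands the job in; it is judged then, once.
The state is a dict: "time_s": time; "q": joint angles; "qd": joint speeds; "joint_efforts": joint torques, N m; "tcp_pos": TCP position; "ee_rot": TCP orientation; "wrist_force": force on the tool from outside, world axes, zero at the start; "moment": the same for the moment, N m; "opening": finger opening in m; "grip_force": force on a finger pad.
Only numpy, scipy, OpenCV 4.12 (cv2) and the standard library are available. Lean on these libraries where they do the work, as an engineer would, in place of code of your own. Each camera call takes 0.05 s, during which the arm holds its last target. There are 200 camera calls.

## Task

Swing the small dry cabinet's door wide open by its handle, about square to the cabinet or more, and leave it open. The open door uncovers a recessed reset button in the cabinet's roof: press it fully with the tip of the reset pin, then stand the pin back in its cup. Leave the other things on the bench where they are.

Things in the scene. Friction and masses are not known exactly. Their poses are not given: they have to be found in the camera images.
- cabinet: Grey bench-top dry cabinet for electronic parts, 150 deep (x) x 170 wide (y) x 165 high, fixed to the bench. Origin at the centre of its underside on the bench, x points to its back (the door is on the -x face), z up. It stands left of the middle of the bench, turned a little either way.
- cabinet_door (a joint): Angle of the windowed door about its upright hinge at the left (+y), rad: 0 shut, grows as it opens (clockwise from above) to 1.9; may start slightly ajar; light friction, it stays where left. Free edge 175 mm from the hinge; panel 13 mm thick, 26 to 167 mm above the bench; a flange on top (to 172 mm) lies over the front 55 mm of the roof and hides the button while shut.
- door_hinge (a point): Point on the hinge axis, 100 mm above the bench; at x = -77, y = +88 mm in the cabinet's frame. Its axes turn with the door: -y runs along the door to its free edge, -x points out of its outer face.
- handle_top (a point): Top of the door's handle on its centre line, 161 mm above the bench; axes turn with the door. The handle is an upright round steel bar, 12 mm thick, 74 to 161 mm above the bench, 40 mm in front of the door's outer face, at x = -53, y = -148 mm from the hinge axis in the door's axes, with a 12 mm standoff to the door at each end. Pinch it from above, fingers either side along y.
- well_mouth (a point): Centre of the mouth of the button's well in the cabinet's roof, 165 mm above the bench: a round hole 22 mm across, rimmed by a thin black ring, going straight down; axes as the cabinet's.
- reset_button (a joint): Travel of the spring button at the bottom of the well, m: 0 released, 0.005 fully pressed; it takes 2 to 4.5 N and springs back. The button is 18 mm across and its top lies 10.5 mm below the mouth of the well.
- reset_pin: Reset pin, 112 mm long and 60 g, standing tip down in its cup. Round black handle 20 mm across from 29 to 112 mm above the tip; below it a steel cone down to a tip 10 mm across and 18 mm long. Origin at the tip's end, z along the pin to the handle's end.
- pin_mid (a point): Point on the pin's axis in its handle, 85 mm above the tip: a good place to grip from above.
- pin_cup: Round aluminium cup for the pin, fixed to the bench right of the cabinet: 48 mm high, bore 32 to 34 mm, inner floor 6 mm above the bench, foot 68 mm across. Origin at the centre of its underside, z up.
- tape_roll: Bystander: roll of amber tape, 62 mm across, 12 mm high, lying flat; origin at the centre of its underside.
- screw_dish: Bystander: shallow round dish of screws, 64 mm across, 14 mm high; origin at the centre of its underside.
- coffee_mug: Bystander: green and white mug, 101 mm high; origin at the centre of its underside.
- bottle: Bystander: white bottle with blue cap, 45 mm across, 105 mm high; origin at the centre of its underside.
- torch: Bystander: small red cylinder with a metal end, 78 mm long, lying flat; origin at the centre of its underside.
Mind the look-alikes: they are no part of the job. Of the things like the reset_pin, leave any that is green; of the rest the smaller one is meant.

How it is judged:
By the outcome, as a careful person would: the job done as asked, in the order asked, and still so for the second after the job is handed in, with the robot touching nothing.
It also fails if it takes over 64 s, if anything falls off the work surface, if the arm or the gripper's body presses on something with over 40 N, if the wrist force passes 120 N, or if a joint passes its speed limit or range.

## Working session

There is one attempt and no reset: what is moved stays moved. The work goes in short steps, Python scripts to look and compute and a shell command to move; the robot and the scene stay as the last step left them, time stands still between calls to the robot, and variables do not carry over. Pictures are saved under pics/ and viewed, at most 10 in all, crops included, and the job is handed in when it is done.

```bash
mkdir -p pics
cat > h.py <<'E'
import numpy as np, cv2
from cell import manip
def cap(n):
    c=manip.capture(n); f=210/np.tan(np.radians(c["vertical_fov"]/2)); c["f"]=f; return c
def ray(c,u,v):
    T=np.linalg.inv(c["world_to_cam"]); d=T[:3,:3]@np.array([(u-c["cx"])/c["f"],(v-c["cy"])/c["f"],1]); return T[:3,3],d
def plane(c,u,v,z):
    o,d=ray(c,u,v); return o+d*(z-o[2])/d[2]
def cloud(c):
    v,u=np.mgrid[:420,:560]; Z=c["range_z"]; p=np.stack([(u-c["cx"])/c["f"]*Z,(v-c["cy"])/c["f"]*Z,Z],-1)
    T=np.linalg.inv(c["world_to_cam"]); return p@T[:3,:3].T+T[:3,3]
def proj(c,p):
    q=c["world_to_cam"]@np.append(p,1); return c["f"]*q[0]/q[2]+c["cx"],c["f"]*q[1]/q[2]+c["cy"]
def save(c,n): cv2.imwrite("pics/"+n+".png",c["pixels"][:,:,::-1])
E
python3 - <<'E'
from h import *
for n in("scene","top"):
    c=cap(n);save(c,n+"0");print(n,c["vertical_fov"],c["cx"],c["cy"],np.linalg.inv(c["world_to_cam"]).round(3).tolist(),(c["range_z"]>0).mean())
s=manip.state();print(s["time_s"],s["tcp_pos"],s["ee_rot"],s["opening"])
E
```

```text
scene 52.527802821811306 277.72376230732516 212.0608000766963 [[-0.48, -0.382, 0.789, -0.213], [-0.877, 0.195, -0.439, 0.515], [0.014, -0.903, -0.429, 0.559], [0.0, 0.0, 0.0, 1.0]] 0.9958503401360544
top 53.524968910390925 283.82504903510096 207.19935931122467 [[-0.017, -0.995, 0.094, 0.464], [-0.999, 0.02, 0.028, 0.082], [-0.029, -0.093, -0.995, 1.102], [0.0, 0.0, 0.0, 1.0]] 0.9959991496598639
0.1 [ 0.28278798 -0.58425516  0.21726486] [-1.79860201e+02  8.48312951e-03  2.58353656e+01] 0.08545469869946369
```

View pics/scene0.png

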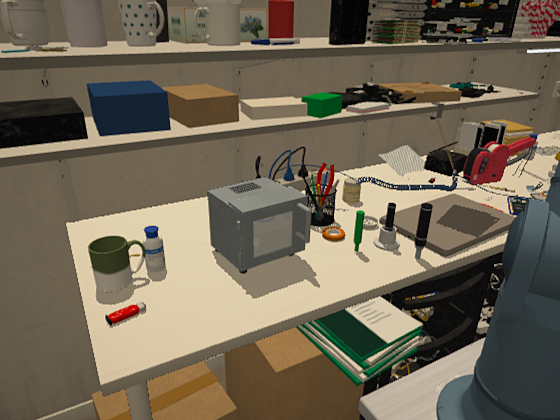

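View pics/top0.png

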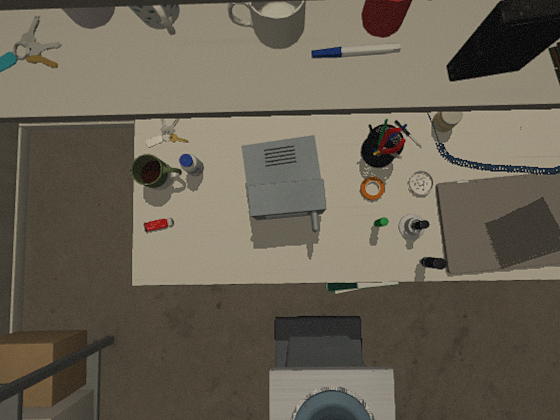

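Scene view: the cabinet is at (258,220) with its handle at (308,215). Three things look like the pin: green at (359,231), black standing in the cup at (390,222), and a larger black one at (424,230). In the top view they are at (381,222), (420,225) and (433,263). I'll measure them and confirm in a crop.

Run:
```python
from h import *
s=cap("scene");t=cap("top")
a=cv2.resize(s["pixels"][190:280,330:450],(480,360),interpolation=2)
b=cv2.resize(t["pixels"][200:280,360:450],(405,360),interpolation=2)[:, :320]
cv2.imwrite("pics/crop.png",np.hstack([a,b])[:,:,::-1])
np.savez("c0.npz",s=cloud(s),t=cloud(t))
for n,c in(("s",s),("t",t)):
    P=cloud(c);g=c["pixels"].max(-1)
    reg=(P[...,0]>.3)&(P[...,0]<.75)&(P[...,1]<-.05)&(P[...,1]>-.45)&(P[...,2]>.05)&(P[...,2]<.2)
    k,l,st,ce=cv2.connectedComponentsWithStats(reg.astype(np.uint8))
    for i in range(1,k):
        if st[i,4]>15:
            p=P[l==i]; print(n,st[i],p.min(0).round(3),p.max(0).round(3),"top",p[p[:,2]>p[:,2].max()-.006].mean(0).round(4))
# cabinet
P=cloud(t)
m=(P[...,0]>.35)&(P[...,0]<.8)&(P[...,1]<.25)&(P[...,1]>-.05)&(P[...,2]>.14)&(P[...,2]<.18)
k,l,st,ce=cv2.connectedComponentsWithStats(m.astype(np.uint8));print(st)
for lo,hi in((.155,.1685),(.1685,.178)):
    mm=m&(P[...,2]>lo)&(P[...,2]<hi); p=P[mm]
    r=cv2.minAreaRect(p[:,:2].astype(np.float32)*1000); print(lo,r,len(p),cv2.boxPoints(r).round(),np.median(p[:,2]))
```

```text
s [301 163  39  48 829] [ 0.663 -0.183  0.05 ] [ 0.75  -0.093  0.173] top [ 0.7101 -0.1561  0.1695]
s [345 175  74  16 341] [ 0.638 -0.45   0.063] [ 0.749 -0.251  0.128] top [ 0.6701 -0.2771  0.1244]
s [385 203  11  26 207] [ 0.499 -0.23   0.051] [ 0.52  -0.207  0.118] top [ 0.509  -0.217   0.1159]
s [415 203  18  41 457] [ 0.406 -0.255  0.05 ] [ 0.433 -0.225  0.148] top [ 0.4189 -0.238   0.1459]
s [354 211  10  25 193] [ 0.509 -0.134  0.05 ] [ 0.528 -0.115  0.113] top [ 0.5182 -0.1232  0.11  ]
t [364 124  43  40 851] [ 0.662 -0.184  0.05 ] [ 0.75  -0.093  0.174] top [ 0.7118 -0.1575  0.1707]
t [432 125  81  48 570] [ 0.637 -0.45   0.065] [ 0.75  -0.249  0.129] top [ 0.6701 -0.2779  0.126 ]
t [375 218  13   9  91] [ 0.509 -0.134  0.052] [ 0.527 -0.116  0.117] top [ 0.5191 -0.126   0.1125]
t [413 220  16  10 121] [ 0.5   -0.228  0.053] [ 0.52  -0.21   0.122] top [ 0.5103 -0.2196  0.1183]
t [422 257  24  13 242] [ 0.407 -0.253  0.05 ] [ 0.432 -0.227  0.152] top [ 0.4197 -0.2405  0.1481]
[[     0      0    560    420 229524]
 [   241    135     85     97   5676]]
0.155 ((600.0552978515625, 106.35250854492188), (217.29478454589844, 172.0537567138672), 7.195544719696045) 3271 [[481. 178.]
 [503.   7.]
 [719.  35.]
 [697. 205.]] 0.1649869073327922
0.1685 ((620.440185546875, 108.42801666259766), (163.63619995117188, 177.0670928955078), 4.468010425567627) 2369 [[532. 190.]
 [546.  14.]
 [709.  27.]
 [695. 203.]] 0.17213472016345044
```

View pics/crop.png

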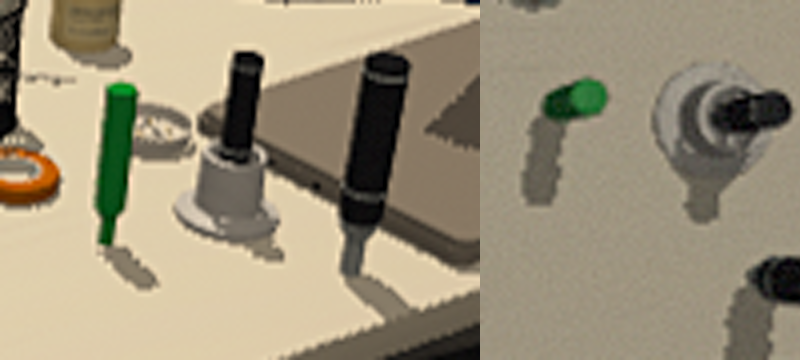

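The pin meant is the black one in the cup at scene (390,222), top (420,225). It isn't green, and it's the smaller black one: its top is at 0.118, which matches 6+112 mm, while the other stands 0.148 high on the bench. Next I'll measure the cabinet, handle, pin axis and cup.

```bash
cat > cab.py <<'E'
from h import *
def rect(P,lo,hi,xm=.4):
    m=((P[...,0]>xm)&(P[...,0]<.8)&(P[...,1]<.35)&(P[...,1]>-.08)&(P[...,2]>lo)&(P[...,2]<hi)).astype(np.uint8)
    m=cv2.morphologyEx(m,cv2.MORPH_OPEN,np.ones((7,7)))
    k,l,st,_=cv2.connectedComponentsWithStats(m); i=1+st[1:,4].argmax()
    p=P[l==i]; r=cv2.minAreaRect(p[:,:2].astype(np.float32)*1000); return p,r
E
python3 - <<'E'
from cab import *
d=np.load("c0.npz")
for n in "ts":
    P=d[n]
    for lo,hi in((.160,.1685),(.1688,.178)):
        try:
            p,r=rect(P,lo,hi);print(n,lo,len(p),np.round(r[0]),np.round(r[1],1),round(r[2],1),cv2.boxPoints(r).round().tolist(),p[:,2].mean().round(4))
        except Exception as e: print(e)
    m=(P[...,0]>.4)&(P[...,0]<.535)&(P[...,1]<.15)&(P[...,1]>-.05)
    for lo,hi in((.09,.15),(.15,.17)):
        p=P[m&(P[...,2]>lo)&(P[...,2]<hi)]; print("handle?",n,lo,len(p),p.min(0).round(3),p.max(0).round(3),np.median(p,0).round(4))
    m=(abs(P[...,0]-.51)<.04)&(abs(P[...,1]+.22)<.04)
    for lo,hi in((.058,.075),(.075,.09),(.09,.108),(.110,.125)):
        p=P[m&(P[...,2]>lo)&(P[...,2]<hi)];print("pin",n,lo,len(p),p.mean(0).round(4),p.min(0).round(4),p.max(0).round(4))
    p=P[m&(abs(P[...,2]-.046)<.006)];print("cup",cv2.minEnclosingCircle(p[:,:2].astype(np.float32)*1000),np.median(p[:,2]))
# door front face line from scene
P=d["s"]; m=(P[...,2]>.04)&(P[...,2]<.16)&(P[...,0]>.5)&(P[...,0]<.62)&(P[...,1]>0)&(P[...,1]<.22)
p=P[m]; print(len(p),[ (round(y,2),np.median(p[abs(p[:,1]-y)<.008][:,0]).round(4)) for y in np.arange(.01,.22,.02) if (abs(p[:,1]-y)<.008).any()])
E
```

```text
t 0.16 1160 [664.  72.] [102.5  81.1] 2.0 [[611.0, 111.0], [614.0, 30.0], [716.0, 34.0], [713.0, 115.0]] 0.1649
t 0.1688 1595 [574. 103.] [ 70.  171.1] 4.0 [[533.0, 186.0], [545.0, 15.0], [615.0, 20.0], [603.0, 190.0]] 0.1722
handle? t 0.09 7 [0.498 0.038 0.096] [0.507 0.044 0.146] [0.5003 0.0427 0.116 ]
handle? t 0.15 83 [0.5   0.034 0.155] [0.534 0.045 0.165] [0.5177 0.0386 0.1603]
pin t 0.058 15 [ 0.5082 -0.2126  0.0662] [ 0.5008 -0.2172  0.0589] [ 0.5184 -0.2103  0.0726]
pin t 0.075 17 [ 0.5089 -0.2129  0.082 ] [ 0.5005 -0.2206  0.0755] [ 0.5197 -0.2103  0.09  ]
pin t 0.09 17 [ 0.5098 -0.2122  0.0995] [ 0.5018 -0.2168  0.0912] [ 0.5191 -0.2097  0.1067]
pin t 0.11 63 [ 0.51   -0.2187  0.1172] [ 0.5011 -0.2276  0.1105] [ 0.5203 -0.2098  0.122 ]
cup ((510.1352844238281, -219.40240478515625), 21.430238723754883) 0.04693964741776946
s 0.16 871 [666. 115.] [ 88.3 172.6] 6.8 [[612.0, 196.0], [632.0, 25.0], [720.0, 35.0], [700.0, 206.0]] 0.164
s 0.1688 860 [575. 103.] [ 72.6 171.6] 3.2 [[534.0, 186.0], [543.0, 15.0], [616.0, 19.0], [606.0, 191.0]] 0.171
handle? s 0.09 123 [0.497 0.033 0.
[... 290 characters left out ...]
 0.5173 -0.2071  0.0894]
pin s 0.09 50 [ 0.5078 -0.2149  0.0994] [ 0.502  -0.2272  0.0902] [ 0.5198 -0.2074  0.1078]
pin s 0.11 40 [ 0.5085 -0.2166  0.1148] [ 0.5007 -0.2295  0.11  ] [ 0.518  -0.2074  0.1182]
cup ((510.2384948730469, -218.13137817382812), 22.198659896850586) 0.04536523834704875
3846 [(np.float64(0.01), np.float64(0.5488)), (np.float64(0.03), np.float64(0.5465)), (np.float64(0.05), np.float64(0.5445)), (np.float64(0.07), np.float64(0.5471)), (np.float64(0.09), np.float64(0.5454)), (np.float64(0.11), np.float64(0.5438)), (np.float64(0.13), np.float64(0.5422)), (np.float64(0.15), np.float64(0.5411)), (np.float64(0.17), np.float64(0.536)), (np.float64(0.19), np.float64(0.5726))]
```

The pin stands upright at (0.510,-0.219), top at 0.118. The cabinet's yaw is about 6.8° and the door's about 3.5°, so it is slightly ajar. The handle is at about (0.505,0.039), top at about 0.161, and the hinge at about (0.549,0.190). Now I'll move towards the handle, turning the tool.

```bash
cat > go.py <<'E'
import sys
from h import *
from scipy.spatial.transform import Rotation as R
def go(x,y,z,yaw):
    s=manip.state(); r=R.from_euler("xyz",s["ee_rot"],degrees=True)
    d=r.inv().apply(np.array([x,y,z])-s["tcp_pos"])/.1
    dy=(yaw-s["ee_rot"][2]+180)%360-180
    print("t",round(s["time_s"],2),"tcp",np.round(s["tcp_pos"],4),"rot",np.round(s["ee_rot"],1),"q",np.round(s["q"]).tolist(),"F",np.round(s["wrist_force"],1),"op",round(s["opening"],4),"-> delta",d.round(3),"roll",round(-dy/45,3))
if __name__=="__main__": go(*map(float,sys.argv[1:]))
E
python3 -m creep '[{"delta_pos":[0.5,-0.5,-0.4],"roll":-0.5},{"delta_pos":[1,-1,-0.4],"roll":-1},{"delta_pos":[1,-1,-0.4],"roll":-1},{"delta_pos":[1,-1,-0.4],"roll":-1},{"delta_pos":[1,-1,-0.4],"roll":-1},{"delta_pos":[1,-1,-0.4],"roll":-1},{"delta_pos":[1,-1,-0.4],"roll":-1}]' 0.4 60
python3 go.py .505 .039 .25 183.5
```

```text
time_s: 0.9
tcp_pos: [0.3295, -0.4512, 0.2585]
ee_rot: [-180.0, -0.0, 70.8]
wrist_force: [0.3, 0.2, -0.8]
opening: 0.0598
grip_force: 0.0
t 0.9 tcp [ 0.3295 -0.4512  0.2585] rot [-180.    -0.    70.8] q [55.0, 10.0, -7.0, 101.0, 1.0, 68.0, 29.0] F [ 0.3  0.2 -0.8] op 0.0598 -> delta [5.207 0.048 0.085] roll -2.504
```

```bash
python3 -m creep '[{"delta_pos":[0.5,0,0]},{"delta_pos":[1,0,0]},{"delta_pos":[1,0,0]}]'|head -2
python3 -m creep '[{"delta_pos":[0.5,0,0]},{"delta_pos":[1,0,0]},{"delta_pos":[1,0,0]}]'|head -2
python3 -m creep '[{"delta_pos":[0.5,0,0]},{"delta_pos":[1,0,0]},{"delta_pos":[1,0,0]}]'|head -2
python3 -m creep '[{"delta_pos":[0.5,0,0],"roll":-0.19},{"delta_pos":[1,0,0],"roll":-0.38},{"delta_pos":[1,0,0],"roll":-0.57},{"delta_pos":[1,0,0],"roll":-0.76},{"delta_pos":[1,0,0],"roll":-0.95},{"delta_pos":[1,0,0],"roll":-1},{"delta_pos":[1,0,0],"roll":-1}]'|head -3
python3 go.py .505 .039 .25 183.5
```

```text
time_s: 1.6
tcp_pos: [0.3623, -0.357, 0.2584]
ee_rot: [-180.0, -0.0, 115.8]
t 1.6 tcp [ 0.3623 -0.357   0.2584] rot [-180.    -0.   115.8] q [52.0, 5.0, -13.0, 107.0, 1.0, 67.0, 65.0] F [-0.6  0.1 -0.7] op 0.06 -> delta [2.947 3.006 0.085] roll -1.505schema error: expected keys delta_pos, roll
schema error: expected keys delta_pos, roll
schema error: expected keys delta_pos, roll
```

```bash
python3 -m creep '[{"delta_pos":[0.5,0.5,0],"roll":-0.19},{"delta_pos":[1,1,0],"roll":-0.38},{"delta_pos":[1,1,0],"roll":-0.57},{"delta_pos":[1,1,0],"roll":-0.76},{"delta_pos":[1,1,0],"roll":-0.95},{"delta_pos":[1,1,0],"roll":-1},{"delta_pos":[1,1,0],"roll":-1}]'|head -3
python3 go.py .505 .039 .25 183.5
```

```text
time_s: 2.3
tcp_pos: [0.4089, -0.2234, 0.2586]
ee_rot: [180.0, -0.0, 160.7]
t 2.3 tcp [ 0.4089 -0.2234  0.2586] rot [180.   -0.  160.7] q [45.0, 1.0, -22.0, 112.0, 0.0, 67.0, 94.0] F [-0.3  0.3 -0.1] op 0.0596 -> delta [-0.042  2.794  0.086] roll -0.506
```

```bash
python3 -m creep '[{"delta_pos":[0,0.5,0],"roll":0},{"delta_pos":[0,1,0],"roll":0},{"delta_pos":[0,1,0],"roll":0}]'|head -2
python3 -m creep '[{"delta_pos":[0,0.5,0],"roll":0},{"delta_pos":[0,1,0],"roll":0},{"delta_pos":[0,1,0],"roll":0}]'|head -2
python3 -m creep '[{"delta_pos":[0,0.4,0],"roll":-0.19},{"delta_pos":[-0.04,0.79,0.08],"roll":-0.38},{"delta_pos":[-0.04,0.79,0.08],"roll":-0.51},{"delta_pos":[-0.04,0.79,0.08],"roll":-0.51},{"delta_pos":[-0.04,0.79,0.08],"roll":-0.51}]'|head -3
python3 go.py .505 .039 .148 183.5
python3 - <<'E'
from h import *
s=cap("scene");save(s,"s1")
E
```

```text
time_s: 2.6
tcp_pos: [0.4443, -0.121, 0.2592]
time_s: 2.9
tcp_pos: [0.4765, -0.026, 0.2594]
time_s: 3.4
tcp_pos: [0.5042, 0.0374, 0.2503]
ee_rot: [-180.0, -0.0, -176.5]
t 3.4 tcp [0.5042 0.0374 0.2503] rot [-180.    -0.  -176.5] q [28.0, 8.0, -39.0, 107.0, 5.0, 67.0, 80.0] F [-0.5 -0.4  0.1] op 0.06 -> delta [-0.01   0.016  1.023] roll 0.0
```

View pics/s1.png

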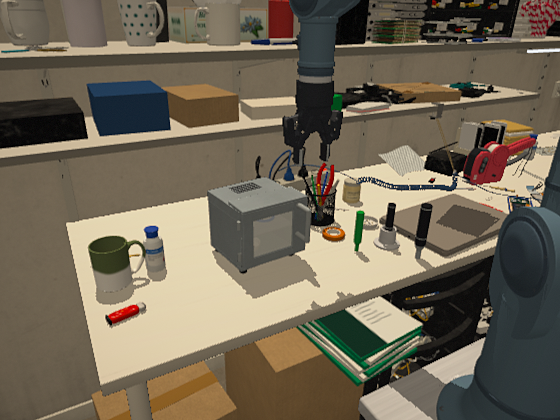

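The gripper hangs over the handle, with the fingers at (295–330,150) above it at (308,205). I'll go down and pinch it.

```bash
python3 -m creep '[{"delta_pos":[-0.01,0.02,0.3],"roll":0},{"delta_pos":[-0.01,0.02,0.6],"roll":0},{"delta_pos":[-0.01,0.02,0.85],"roll":0},{"delta_pos":[-0.01,0.02,1],"roll":0},{"delta_pos":[-0.01,0.02,1],"roll":0},{"delta_pos":[-0.01,0.02,1],"roll":0}]'
python3 -m creep '[{"delta_pos":[0,0,0],"roll":0},{"delta_pos":[0,0,0],"roll":0},{"delta_pos":[0,0,0],"roll":0},{"delta_pos":[0,0,0],"roll":0},{"delta_pos":[0,0,0],"roll":0},{"delta_pos":[0,0,0],"roll":0}]' -1 40
python3 - <<'E'
from go import *
H=np.array([.5486,.1899])
s=manip.state();print(s["tcp_pos"],s["ee_rot"])
for a in range(0,110,12):
    y=np.radians(3.6-a);c,si=np.cos(y),np.sin(y)
    print(a,(H+[[c*-.053+si*.148][0],si*-.053-c*.148]).round(4))
E
```

```text
time_s: 4.05
tcp_pos: [0.5057, 0.0404, 0.1512]
ee_rot: [-180.0, 0.1, -176.3]
wrist_force: [0.7, -0.2, 0.9]
opening: 0.0597
grip_force: 0.0
time_s: 4.65
tcp_pos: [0.5052, 0.0409, 0.1507]
ee_rot: [-180.0, 0.0, -176.2]
wrist_force: [-0.8, -0.7, 0.4]
opening: -0.0004
grip_force: 0.0
[0.50519982 0.04087174 0.15067959] [-1.79997996e+02  8.52274846e-03 -1.76214655e+02]
0 [0.505  0.0389]
12 [0.4745 0.0512]
24 [0.4473 0.0697]
36 [0.4245 0.0933]
48 [0.4072 0.1212]
60 [0.396  0.1521]
72 [0.3915 0.1847]
84 [0.3938 0.2175]
96 [0.4029 0.2491]
108 [0.4184 0.278 ]
```

The fingers shut on nothing, so I'll look.

Run:
```python
from h import *
s=cap("scene");t=cap("top")
a=cv2.resize(s["pixels"][130:250,240:360],(480,480),interpolation=2)
b=cv2.resize(t["pixels"][130:250,245:325],(320,480),interpolation=2)
cv2.imwrite("pics/x.png",np.hstack([a,b])[:,:,::-1])
P=cloud(s)
for y in (.03,.04,.05): pass
print([np.round(x,1) for x in (proj(s,[.505,.039,.161]),proj(s,[.505,.041,.129]),proj(t,[.505,.039,.161]))])
```

```text
[array([308. , 208.6]), array([306.6, 221.7]), array([314.9, 227.6])]
```

View pics/x.png

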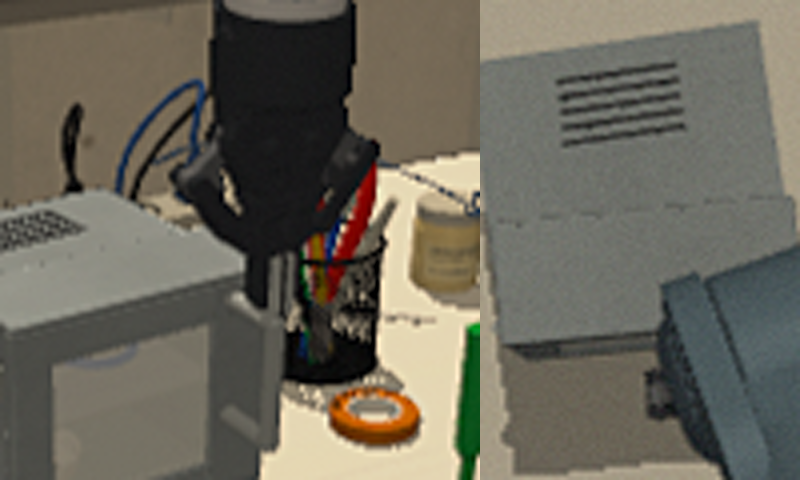

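Run:
```python
from h import *
s=cap("scene");P=cloud(s)
for z in(.09,.105,.12,.135,.145,.155,.165,.175,.19):
    m=(abs(P[...,2]-z)<.004)&(P[...,0]>.46)&(P[...,0]<.535)&(P[...,1]>-.02)&(P[...,1]<.1)
    p=P[m]; 
    print(z,len(p), p.min(0).round(3) if len(p) else"",p.max(0).round(3)if len(p) else"",np.median(p,0).round(4)if len(p) else "", s["pixels"][m].mean(0).round() if len(p) else "")
m=(P[...,2]>.04)&(P[...,2]<.16)&(P[...,0]>.5)&(P[...,0]<.62)&(P[...,1]>0)&(P[...,1]<.22)
p=P[m]; print([ (round(y,2),np.median(p[abs(p[:,1]-y)<.008][:,0]).round(4)) for y in np.arange(.01,.22,.02) if (abs(p[:,1]-y)<.008).any()])
for v in range(185,250,6): print(v,[tuple((P[v,u]*1000).round().astype(int).tolist()) for u in range(298,318,3)])
```

```text
0.09 14 [0.497 0.034 0.086] [0.505 0.044 0.093] [0.5012 0.0409 0.0904] [87. 85. 77.]
0.105 14 [0.498 0.036 0.101] [0.506 0.045 0.108] [0.5015 0.0418 0.1042] [84. 82. 76.]
0.12 17 [0.497 0.033 0.116] [0.507 0.044 0.124] [0.502  0.0412 0.1196] [82. 81. 73.]
0.135 19 [0.498 0.034 0.131] [0.509 0.044 0.138] [0.5012 0.0404 0.1344] [84. 83. 75.]
0.145 17 [0.499 0.035 0.141] [0.506 0.044 0.149] [0.5012 0.0411 0.1451] [89. 87. 79.]
0.155 42 [0.497 0.035 0.152] [0.533 0.046 0.159] [0.5116 0.0438 0.1554] [93. 91. 83.]
0.165 20 [0.493 0.035 0.162] [0.533 0.05  0.169] [0.4966 0.0449 0.1658] [97. 94. 85.]
0.175 45 [0.493 0.026 0.171] [0.511 0.056 0.179] [0.498  0.0472 0.1754] [56. 55. 51.]
0.19 51 [0.492 0.027 0.186] [0.513 0.056 0.194] [0.4989 0.0481 0.1897] [49. 49. 46.]
[(np.float64(0.01), np.float64(0.5492)), (np.float64(0.03), np.float64(0.5464)), (np.float64(0.05), np.float64(0.5444)), (np.float64(0.07), np.float64(0.5471)), (np.float64(0.09), np.float64(0.5453)), (np.float64(0.11), np.float64(0.5442)), (np.float64(0.13), np.float64(0.5424)), (np.float64(0.15), np.float64(0.5413)), (np.floa
[... 650 characters left out ...]
 -127, 38)]
215 [(546, 38, 127), (544, 32, 127), (547, 22, 124), (501, 43, 148), (502, 35, 146), (690, -102, 35), (719, -132, 16)]
221 [(546, 38, 112), (548, 29, 109), (549, 20, 106), (501, 43, 133), (500, 35, 131), (694, -106, 13), (710, -127, 1)]
227 [(547, 37, 95), (545, 29, 94), (547, 20, 91), (502, 41, 117), (690, -94, -2), (685, -101, -1), (683, -110, -2)]
233 [(539, 42, 84), (547, 27, 77), (547, 19, 75), (502, 40, 101), (658, -74, -1), (653, -80, 0), (651, -89, -1)]
239 [(545, 37, 64), (521, 44, 77), (509, 43, 83), (501, 40, 86), (628, -54, 0), (626, -63, -2), (622, -70, -2)]
245 [(547, 35, 46), (546, 27, 44), (547, 17, 41), (605, -30, -1), (599, -35, 1), (597, -43, 0), (590, -48, 2)]
```

Run:
```python
from h import *
s=cap("scene");P=cloud(s);I=s["pixels"]
for v in range(200,222,1): print(v,[(*(P[v,u]*1000).round().astype(int).tolist(),int(I[v,u].mean())) for u in range(303,315,2)])
st=manip.state();print({k:np.round(v,3).tolist() for k,v in st.items()})
```

```text
200 [(-213, 515, 559, 23), (499, 51, 187, 21), (499, 47, 186, 70), (496, 44, 187, 97), (494, 39, 186, 55), (500, 30, 182, 58)]
201 [(501, 56, 184, 22), (497, 53, 186, 24), (499, 47, 184, 69), (496, 43, 184, 96), (494, 39, 184, 65), (501, 29, 179, 58)]
202 [(504, 54, 181, 24), (500, 51, 182, 22), (499, 46, 181, 79), (497, 42, 181, 95), (498, 37, 180, 63), (500, 30, 177, 52)]
203 [(502, 55, 179, 23), (499, 52, 180, 22), (496, 48, 180, 81), (494, 44, 180, 98), (497, 37, 177, 63), (501, 29, 174, 44)]
204 [(507, 52, 174, 17), (501, 50, 176, 23), (497, 48, 177, 78), (495, 44, 177, 96), (494, 39, 177, 63), (498, 31, 173, 62)]
205 [(501, 55, 175, 14), (499, 51, 175, 17), (496, 48, 175, 89), (496, 43, 175, 97), (495, 38, 174, 62), (500, 30, 170, 101)]
206 [(504, 53, 171, 57), (499, 51, 172, 15), (497, 47, 172, 87), (495, 44, 173, 98), (495, 38, 171, 71), (695, -104, 60, 115)]
207 [(510, 49, 165, 111), (499, 51, 170, 51), (497, 47, 170, 90), (495, 43, 170, 89), (497, 36, 168, 78), (758, -147, 23, 143)]
208 [(519, 43, 158, 124), (505, 47, 164, 91), (496, 47, 168, 94), (494, 43, 168, 73), (496, 
[... 1366 characters left out ...]
(501, 38, 137, 86), (730, -123, 0, 25), (691, -103, 21, 12)]
220 [(548, 23, 110, 71), (508, 43, 132, 70), (500, 43, 136, 88), (501, 38, 134, 86), (700, -103, 14, 24), (720, -123, 1, 14)]
221 [(546, 24, 108, 71), (509, 43, 130, 72), (501, 43, 133, 87), (499, 38, 133, 85), (720, -117, -1, 23), (693, -105, 13, 12)]
{'time_s': 4.85, 'q': [25.076, 14.727, -38.195, 113.168, 10.971, 55.661, 75.343], 'qd': [0.013, 0.049, 0.02, 0.039, 0.016, -0.033, 0.039], 'joint_efforts': [0.0, -29.809, -3.633, -22.094, 0.009, 0.002, 0.0], 'tcp_pos': [0.505, 0.041, 0.151], 'ee_rot': [179.998, -0.007, -176.223], 'wrist_force': [-0.199, 0.085, -0.154], 'moment': [0.035, 0.02, 0.02], 'grip_force': 0.0, 'opening': 0.0}
```

The camera puts the shut fingertips at z≈0.164 while the TCP reads 0.151. So they really end about 13 mm above the stated TCP and sit just over the bar; x and y agree. I'll trust the cameras in z, open, and go down further while watching the force.

```bash
python3 -m creep '[{"delta_pos":[0,0,0],"roll":0},{"delta_pos":[0,0,0],"roll":0},{"delta_pos":[0,0,0],"roll":0},{"delta_pos":[0,0,0],"roll":0},{"delta_pos":[0,0,0.1],"roll":0},{"delta_pos":[0,0,0.2],"roll":0},{"delta_pos":[0,0,0.2],"roll":0}]' 0.4|grep -v rot
python3 -m creep '[{"delta_pos":[0,0,0.1],"roll":0},{"delta_pos":[0,0,0.17],"roll":0},{"delta_pos":[0,0,0.17],"roll":0},{"delta_pos":[0,0,0.17],"roll":0}]' |grep -v rot
python3 -m creep '[{"delta_pos":[0,0,0],"roll":0},{"delta_pos":[0,0,0],"roll":0},{"delta_pos":[0,0,0],"roll":0},{"delta_pos":[0,0,0],"roll":0},{"delta_pos":[0,0,0],"roll":0},{"delta_pos":[0,0,0],"roll":0}]' -1 40
python3 go.py .4745 .0512 .113 171.5
```

```text
time_s: 5.55
tcp_pos: [0.5032, 0.0405, 0.1283]
wrist_force: [-0.3, -0.4, -0.4]
opening: 0.0595
grip_force: 0.0
time_s: 5.95
tcp_pos: [0.505, 0.0409, 0.1133]
wrist_force: [0.4, 0.8, -0.3]
opening: 0.0599
grip_force: 0.0
time_s: 6.55
tcp_pos: [0.5052, 0.0376, 0.1141]
ee_rot: [-179.8, -0.1, -176.3]
wrist_force: [-1.3, -5.0, 3.6]
opening: 0.011
grip_force: 39.2
t 6.55 tcp [0.5052 0.0376 0.1141] rot [-1.798e+02 -1.000e-01 -1.763e+02] q [24.0, 18.0, -37.0, 115.0, 14.0, 52.0, 73.0] F [-1.3 -5.   3.6] op 0.011 -> delta [0.297 0.156 0.01 ] roll 0.27
```

The bar is gripped (opening 11 mm, grip 39 N). Now I'll swing the door along its arc, 30° a call.

```bash
python3 -m creep '[{"delta_pos":[0.127,0.052,0],"roll":0.111},{"delta_pos":[0.249,0.114,0],"roll":0.222},{"delta_pos":[0.365,0.187,0],"roll":0.333},{"delta_pos":[0.474,0.27,0],"roll":0.444},{"delta_pos":[0.575,0.363,0],"roll":0.556},{"delta_pos":[0.669,0.463,0],"roll":0.667},{"delta_pos":[0.669,0.463,0],"roll":0.667}]'
python3 go.py .4351 .0807 .113 153.6
```

```text
time_s: 7.25
tcp_pos: [0.4327, 0.0809, 0.1141]
ee_rot: [-179.6, -0.1, 153.7]
wrist_force: [-4.6, -6.5, 7.3]
opening: 0.0113
grip_force: 41.4
t 7.25 tcp [0.4327 0.0809 0.1141] rot [-1.796e+02 -1.000e-01  1.537e+02] q [18.0, 10.0, -36.0, 123.0, 8.0, 49.0, 41.0] F [-4.6 -6.5  7.3] op 0.0113 -> delta [-0.023  0.009  0.01 ] roll 0.001
```

```bash
python3 -m creep '[{"delta_pos":[0.127,0.052,0],"roll":0.111},{"delta_pos":[0.249,0.114,0],"roll":0.222},{"delta_pos":[0.365,0.187,0],"roll":0.333},{"delta_pos":[0.474,0.27,0],"roll":0.444},{"delta_pos":[0.575,0.363,0],"roll":0.556},{"delta_pos":[0.669,0.463,0],"roll":0.667},{"delta_pos":[0.669,0.463,0],"roll":0.667}]'
python3 go.py .395 .158 .113 123.6
```

```text
time_s: 7.95
tcp_pos: [0.3935, 0.1544, 0.114]
ee_rot: [-179.8, -0.0, 123.7]
wrist_force: [-5.1, -3.9, 9.8]
opening: 0.0107
grip_force: 41.8
t 7.95 tcp [0.3935 0.1544 0.114 ] rot [-179.8   -0.   123.7] q [9.0, 8.0, -37.0, 125.0, 6.0, 49.0, 1.0] F [-5.1 -3.9  9.8] op 0.0107 -> delta [0.022 0.033 0.01 ] roll 0.002
```

```bash
python3 -m creep '[{"delta_pos":[0.127,0.052,0],"roll":0.111},{"delta_pos":[0.249,0.114,0],"roll":0.222},{"delta_pos":[0.365,0.187,0],"roll":0.333},{"delta_pos":[0.474,0.27,0],"roll":0.444},{"delta_pos":[0.575,0.363,0],"roll":0.556},{"delta_pos":[0.669,0.463,0],"roll":0.667},{"delta_pos":[0.669,0.463,0],"roll":0.667}]'
python3 -m creep '[{"delta_pos":[0.127,0.052,0],"roll":0.111},{"delta_pos":[0.249,0.114,0],"roll":0.222},{"delta_pos":[0.249,0.114,0],"roll":0.222},{"delta_pos":[0.249,0.114,0],"roll":0.222}]'
python3 go.py .405 .255 .113 83.6
```

```text
time_s: 8.65
tcp_pos: [0.397, 0.2364, 0.114]
ee_rot: [-180.0, -0.0, 93.8]
wrist_force: [-2.9, -1.4, 5.6]
opening: 0.0111
grip_force: 41.8
time_s: 9.05
tcp_pos: [0.4068, 0.2604, 0.1141]
ee_rot: [-180.0, 0.0, 83.9]
wrist_force: [-2.1, -0.6, 5.4]
opening: 0.011
grip_force: 41.5
t 9.05 tcp [0.4068 0.2604 0.1141] rot [-180.     0.    83.9] q [-6.0, 15.0, -35.0, 118.0, 11.0, 50.0, -53.0] F [-2.1 -0.6  5.4] op 0.011 -> delta [-0.055 -0.012  0.011] roll 0.006
```

```bash
python3 -m creep '[{"delta_pos":[0,0,0],"roll":0},{"delta_pos":[0,0,0],"roll":0},{"delta_pos":[0,0,0],"roll":0},{"delta_pos":[0,0,0],"roll":0},{"delta_pos":[0,0,-0.3],"roll":0},{"delta_pos":[0,0,-0.7],"roll":0},{"delta_pos":[0,0,-1],"roll":0},{"delta_pos":[0,0,-1],"roll":0}]' 0.4
python3 -m creep '[{"delta_pos":[0,-0.5,-0.2],"roll":0},{"delta_pos":[0,-1,-0.4],"roll":0},{"delta_pos":[0,-1,-0.5],"roll":0},{"delta_pos":[0,-1,-0.5],"roll":0}]'|head -3
python3 - <<'E'
from cab import *
t=cap("top");s=cap("scene");np.savez("c1.npz",t=cloud(t),s=cloud(s),ti=t["pixels"],si=s["pixels"])
a=cv2.resize(t["pixels"][130:280,210:340],(520,600),interpolation=2)
b=cv2.resize(s["pixels"][170:240,205:311],(280,185),interpolation=2); b=np.vstack([b,np.zeros((415,280,3),np.uint8)])
cv2.imwrite("pics/open.png",np.hstack([a,b])[:,:,::-1])
for n,c in(("t",t),("s",s)):
    p,r=rect(cloud(c),.158,.1705,.5);print(n,len(p),np.round(r[0]),np.round(r[1],1),round(r[2],1),cv2.boxPoints(r).round().tolist(),np.median(p[:,2]).round(4))
E
python3 go.py .5 0 .26 90
```

```text
time_s: 9.85
tcp_pos: [0.41, 0.263, 0.2185]
ee_rot: [179.5, -0.3, 83.8]
wrist_force: [0.6, 0.7, 0.6]
opening: 0.0599
grip_force: 0.0
time_s: 10.25
tcp_pos: [0.3072, 0.2725, 0.2647]
ee_rot: [179.8, -0.0, 83.9]
t 4593 [633. 112.] [150.4 170. ] 7.2 [[548.0, 187.0], [569.0, 18.0], [718.0, 37.0], [697.0, 205.0]] 0.1651
s 378 [644. 185.] [ 55.3 129.4] 66.6 [[574.0, 185.0], [693.0, 134.0], [715.0, 184.0], [596.0, 236.0]] 0.1638
t 10.35 tcp [0.3083 0.271  0.2632] rot [179.9   0.   83.7] q [-4.0, -7.0, -39.0, 117.0, -5.0, 68.0, -48.0] F [-0.2  0.4 -0.2] op 0.0597 -> delta [-2.483  2.202  0.034] roll -0.14
```

View pics/open.png

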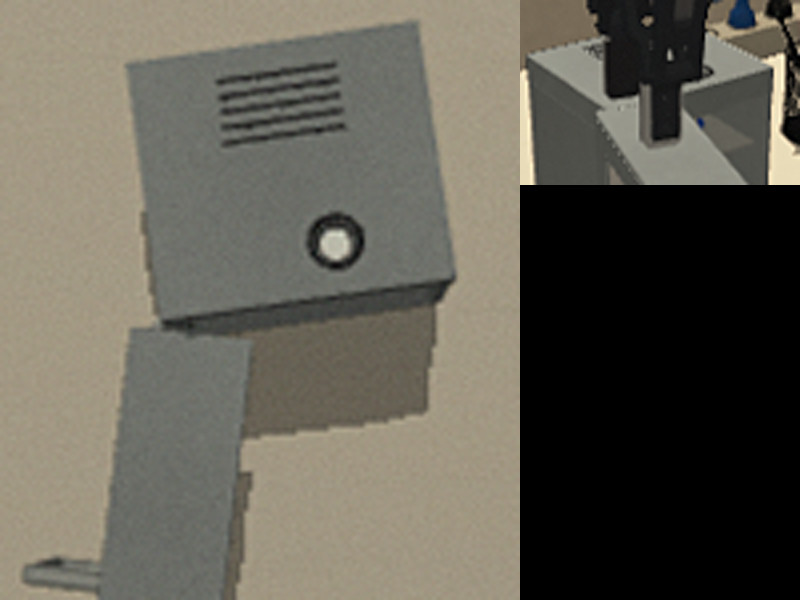

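The door is open about 100°. The well's ring is at top-view pixel (294,190) with the white button inside. Next I'll locate the well and move over the pin.

```bash
python3 -m creep '[{"delta_pos":[-0.4,0.22,0],"roll":0},{"delta_pos":[-0.8,0.44,0],"roll":0},{"delta_pos":[-1,0.55,0],"roll":0},{"delta_pos":[-1,0.55,0],"roll":0}]'|sed -n 2p
python3 -m creep '[{"delta_pos":[-0.4,0.22,0],"roll":0},{"delta_pos":[-0.8,0.44,0],"roll":0},{"delta_pos":[-1,0.55,0],"roll":0},{"delta_pos":[-1,0.55,0],"roll":0}]'|sed -n 2p
python3 -m creep '[{"delta_pos":[-0.4,0.22,0],"roll":0},{"delta_pos":[-0.8,0.44,0],"roll":0},{"delta_pos":[-1,0.55,0],"roll":0},{"delta_pos":[-1,0.55,0],"roll":0}]'|sed -n 2p
python3 -m creep '[{"delta_pos":[-0.4,0.22,0],"roll":0},{"delta_pos":[-0.8,0.44,0],"roll":0},{"delta_pos":[-1,0.55,0],"roll":0},{"delta_pos":[-1,0.55,0],"roll":0}]'|sed -n 2p
python3 go.py .51 -.219 .20 83.7
python3 - <<'E'
from h import *
t=cap("top");s=cap("scene")
for n,c,(u0,v0,w,h) in(("t",t,(280,175,30,30)),("s",s,(225,178,75,35))):
    g=c["pixels"][v0:v0+h,u0:u0+w].max(-1)
    P=cloud(c)[v0:v0+h,u0:u0+w]
    roof=(P[...,2]>.145)&(P[...,2]<.17)&(P[...,0]<.64)&(P[...,0]>.55)
    m=((g<70)&(P[...,0]<.64)&(P[...,0]>.55)&(P[...,2]>.14)).astype(np.uint8)
    k,l,st,ce=cv2.connectedComponentsWithStats(m)
    for i in range(1,k):
        if st[i,4]>8:
            vv,uu=np.nonzero(l==i); (cu,cv),(a,b),an=cv2.minAreaRect(np.c_[uu,vv].astype(np.float32))
            e=cv2.fitEllipse(cv2.convexHull(np.c_[uu,vv].astype(np.float32))) if st[i,4]>20 else None
            print(n,st[i],(cu+u0,cv+v0),(a,b),e,plane(c,cu+u0,cv+v0,.165).round(4), plane(c,e[0][0]+u0,e[0][1]+v0,.165).round(4) if e else "")
    w_=((c["pixels"][v0:v0+h,u0:u0+w].min(-1)>150)&(P[...,0]<.64)&(P[...,0]>.55)).astype(np.uint8)
    vv,uu=np.nonzero(w_)
    if len(vv): print(n,"white",len(vv),uu.mean()+u0,vv.mean()+v0,plane(c,uu.mean()+u0,vv.mean()+v0,.1545).round(4),P[w_>0][:,2].mean())
y=np.radians(7.1);C=np.array([.633,.1115]);w=plane(t,294,190.2,.165)[:2]-C
print("well in cab",(np.cos(y)*w[0]+np.sin(y)*w[1]).round(4),(-np.sin(y)*w[0]+np.cos(y)*w[1]).round(4))
E
```

```text
tcp_pos: [0.353, 0.1612, 0.2618]
tcp_pos: [0.3961, 0.0573, 0.2623]
tcp_pos: [0.4397, -0.047, 0.2625]
tcp_pos: [0.4834, -0.1516, 0.2626]
t 11.95 tcp [ 0.4834 -0.1516  0.2626] rot [-179.9   -0.    83.5] q [18.0, 4.0, -6.0, 108.0, 0.0, 68.0, 6.0] F [-0.8  1.   0.1] op 0.0595 -> delta [-0.639  0.341  0.626] roll -0.004
t [ 7  8 14 15 91] (293.5000009536743, 189.99999809265137) (13.435027122497559, 13.435027122497559) ((13.52067756652832, 14.945572853088379), (13.78233528137207, 14.026126861572266), 162.03553771972656) [0.591  0.0855 0.165 ] [0.5911 0.0854 0.165 ]
t white 38 293.1842105263158 190.68421052631578 [0.5909 0.0863 0.1545] 0.15419024557616037
s [40 17 13  5 24] (271.0792121887207, 197.29207801818848) (3.7811412811279297, 12.039950370788574) ((45.97079086303711, 18.701051712036133), (4.811688423156738, 12.206324577331543), 90.4758529663086) [0.5899 0.0869 0.165 ] [0.5931 0.0855 0.165 ]
s [57 19 18  8 29] (290.5, 200.5) (7.0, 17.0) ((69.88037109375, 22.74233055114746), (7.366518974304199, 26.049375534057617), 86.34049224853516) [0.5535 0.0558 0.165 ] [0.5478 0.0475 0.165 ]
s [39 24 17 11 30] (272.9434013366699, 207.30188369750977) (7.417469501495361, 16.483266830444336) ((48.96492385864258, 28.896381378173828), (12.041088104248047, 19.982444763183594), 97.28359985351562) [0.5389 0.1093 0.165 ] [0.5398 0.1062 0.165 ]
s white 5 291.2 190.6 [0.6257 0.0114 0.1545] 0.1635803064959327
well in cab -0.0455 -0.0217
```

The well mouth comes out at (0.591,0.0855) in both views. Next I'll go above the pin and check the fingers' real position by camera.

```bash
python3 -m creep '[{"delta_pos":[-0.32,0.17,0],"roll":0},{"delta_pos":[-0.64,0.34,0.3],"roll":0},{"delta_pos":[-0.64,0.34,0.7],"roll":0},{"delta_pos":[-0.64,0.34,1],"roll":0},{"delta_pos":[-0.64,0.34,1],"roll":0},{"delta_pos":[-0.64,0.34,1],"roll":0}]'
python3 - <<'E'
from h import *
s=cap("scene");P=cloud(s);I=s["pixels"]
b=cv2.resize(I[130:280,320:470],(600,600),interpolation=2);cv2.imwrite("pics/pin1.png",b[:,:,::-1])
m=(abs(P[...,0]-.51)<.08)&(abs(P[...,1]+.22)<.03)
for z in np.arange(.1,.25,.01):
    p=P[m&(abs(P[...,2]-z)<.005)]
    if len(p): print(round(z,3),len(p),p.min(0).round(3),p.max(0).round(3))
E
python3 go.py .51 -.219 .060 83.5
```

```text
time_s: 12.65
tcp_pos: [0.5097, -0.2146, 0.1636]
ee_rot: [-179.9, -0.1, 83.9]
wrist_force: [0.8, 0.0, 0.8]
opening: 0.0599
grip_force: 0.0
0.1 31 [ 0.431 -0.233  0.095] [ 0.517 -0.208  0.105]
0.11 31 [ 0.434 -0.235  0.105] [ 0.519 -0.21   0.114]
0.12 23 [ 0.43  -0.232  0.116] [ 0.519 -0.208  0.118]
0.13 1 [ 0.431 -0.232  0.134] [ 0.431 -0.232  0.134]
0.14 1 [ 0.431 -0.232  0.139] [ 0.431 -0.232  0.139]
0.15 2 [ 0.431 -0.243  0.146] [ 0.434 -0.243  0.147]
0.18 25 [ 0.47  -0.225  0.18 ] [ 0.548 -0.2    0.185]
0.19 66 [ 0.465 -0.228  0.185] [ 0.551 -0.199  0.195]
0.2 72 [ 0.464 -0.229  0.195] [ 0.553 -0.198  0.205]
0.21 78 [ 0.465 -0.228  0.205] [ 0.549 -0.197  0.215]
0.22 60 [ 0.463 -0.23   0.215] [ 0.563 -0.195  0.225]
0.23 130 [ 0.447 -0.23   0.225] [ 0.574 -0.194  0.235]
0.24 119 [ 0.446 -0.227  0.235] [ 0.574 -0.194  0.245]
t 12.7 tcp [ 0.5109 -0.2156  0.1651] rot [179.9  -0.   83.9] q [22.0, 15.0, -3.0, 108.0, 1.0, 57.0, 12.0] F [ 0.6 -0.6  0.9] op 0.0597 -> delta [-0.035 -0.008  1.051] roll 0.009
```

View pics/pin1.png

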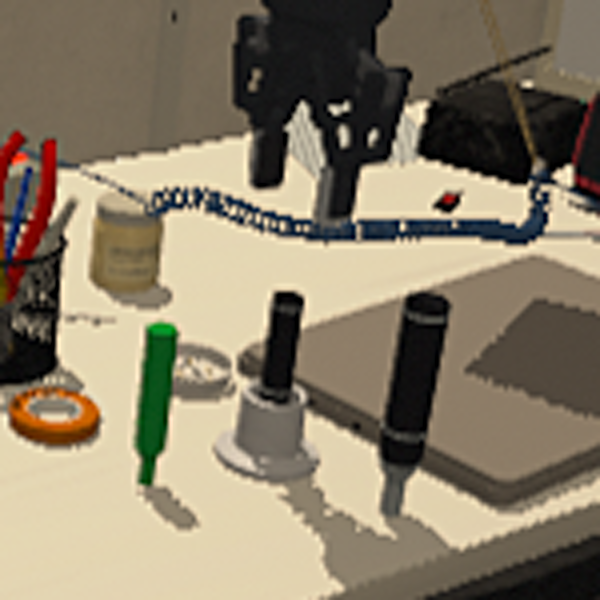

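The image shows the fingers straddling the cup's pin, black at crop (285,345). The tips are about 16 mm above the TCP reading, as before. I'll descend to TCP z≈0.06, which puts the pads near 85 mm up the pin.

```bash
python3 -m creep '[{"delta_pos":[-0.03,0,0.3],"roll":0},{"delta_pos":[-0.03,0,0.6],"roll":0},{"delta_pos":[-0.03,0,0.8],"roll":0},{"delta_pos":[-0.03,0,1],"roll":0},{"delta_pos":[-0.03,0,1],"roll":0},{"delta_pos":[-0.03,0,1],"roll":0}]'
python3 -m creep '[{"delta_pos":[0,0,0.05],"roll":0},{"delta_pos":[0,0,0.05],"roll":0},{"delta_pos":[0,0,0.05],"roll":0},{"delta_pos":[0,0,0.05],"roll":0},{"delta_pos":[0,0,0.05],"roll":0},{"delta_pos":[0,0,0.05],"roll":0}]' -1 50
python3 go.py .51 -.219 .16 83.5
```

```text
time_s: 13.3
tcp_pos: [0.5109, -0.2202, 0.0656]
ee_rot: [179.8, 0.0, 83.8]
wrist_force: [0.3, -0.5, -0.1]
opening: 0.0597
grip_force: 0.0
time_s: 13.9
tcp_pos: [0.5099, -0.2206, 0.0596]
ee_rot: [179.9, 0.0, 83.7]
wrist_force: [-0.6, 0.6, 6.5]
opening: 0.0188
grip_force: 48.5
t 13.9 tcp [ 0.5099 -0.2206  0.0596] rot [179.9   0.   83.7] q [22.0, 23.0, -3.0, 111.0, 2.0, 45.0, 12.0] F [-0.6  0.6  6.5] op 0.0188 -> delta [ 1.600e-02  1.000e-03 -1.004e+00] roll 0.005
```

```bash
python3 -m creep '[{"delta_pos":[0,0,-0.2],"roll":0},{"delta_pos":[0,0,-0.5],"roll":0},{"delta_pos":[0,0,-0.8],"roll":0},{"delta_pos":[0,0,-1],"roll":0},{"delta_pos":[0,0,-1],"roll":0}]'|grep -v rot
python3 -m creep '[{"delta_pos":[0,0,-0.4],"roll":0},{"delta_pos":[0,0,-0.8],"roll":0},{"delta_pos":[0,0,-1],"roll":0},{"delta_pos":[0,0,-1],"roll":0}]'|grep -v rot
python3 go.py .591 .0855 .26 83.5
python3 - <<'E'
from h import *
for n in("scene","top"):
    s=cap(n);P=cloud(s)
    m=(abs(P[...,0]-.51)<.03)&(abs(P[...,1]+.22)<.03)
    for z in np.arange(.18,.27,.01):
        p=P[m&(abs(P[...,2]-z)<.005)]
        if len(p): print(n,round(z,3),len(p),p.min(0).round(3),p.max(0).round(3),p.mean(0).round(4))
E
```

```text
time_s: 14.4
tcp_pos: [0.5116, -0.2214, 0.1618]
wrist_force: [0.5, -0.5, 0.7]
opening: 0.0192
grip_force: 48.7
time_s: 14.8
tcp_pos: [0.511, -0.2211, 0.261]
wrist_force: [-0.0, 0.1, -0.6]
opening: 0.019
grip_force: 48.8
t 14.8 tcp [ 0.511  -0.2211  0.261 ] rot [1.797e+02 1.000e-01 8.370e+01] q [22.0, 10.0, -3.0, 102.0, 1.0, 68.0, 12.0] F [-0.   0.1 -0.6] op 0.019 -> delta [3.135 0.461 0.008] roll 0.005
scene 0.21 14 [ 0.505 -0.22   0.207] [ 0.514 -0.214  0.215] [ 0.5095 -0.2174  0.2107]
scene 0.22 16 [ 0.506 -0.223  0.215] [ 0.514 -0.215  0.225] [ 0.5096 -0.2181  0.2199]
scene 0.23 23 [ 0.502 -0.228  0.225] [ 0.521 -0.211  0.235] [ 0.5081 -0.2162  0.231 ]
scene 0.24 33 [ 0.502 -0.224  0.235] [ 0.519 -0.21   0.245] [ 0.5072 -0.2151  0.2403]
scene 0.25 34 [ 0.501 -0.228  0.245] [ 0.519 -0.209  0.255] [ 0.5067 -0.2151  0.2503]
scene 0.26 34 [ 0.501 -0.224  0.255] [ 0.519 -0.209  0.265] [ 0.5062 -0.2148  0.2599]
scene 0.27 38 [ 0.494 -0.227  0.265] [ 0.527 -0.208  0.275] [ 0.5072 -0.2146  0.2705]
top 0.21 5 [ 0.506 -0.216  0.209] [ 0.512 -0.215  0.214] [ 0.5082 -0.2155  0.2117]
top 0.22 3 [ 0.508 -0.216  0.215] [ 0.512 -0.216  0.216] [ 0.5096 -0.2159  0.2156]
top 0.23 3 [ 0.5   -0.215  0.233] [ 0.513 -0.212  0.235] [ 0.5059 -0.213   0.2341]
top 0.24 14 [ 0.5   -0.216  0.238] [ 0.516 -0.21   0.244] [ 0.5079 -0.2119  0.241 ]
top 0.25 16 [ 0.5   -0.216  0.245] [ 0.518 -0.21   0.255] [ 0.5078 -0.2121  0.2513]
top 0.26 14 [ 0.501 -0.216  0.256] [ 0.517 -0.21   0.265] [ 0.5088 -0.2116  0.2605]
top 0.27 15 [ 0.501 -0.217  0.265] [ 0.518 -0.21   0.273] [ 0.5095 -0.2122  0.2695]
```

The pin hangs upright with its tip at z≈0.207, which is TCP-0.054. Now to the well.

```bash
python3 -m creep '[{"delta_pos":[0.4,0.06,0],"roll":0},{"delta_pos":[0.8,0.12,0],"roll":0},{"delta_pos":[1,0.15,0],"roll":0},{"delta_pos":[1,0.15,0],"roll":0}]'|sed -n 2p
python3 -m creep '[{"delta_pos":[0.4,0.06,0],"roll":0},{"delta_pos":[0.8,0.12,0],"roll":0},{"delta_pos":[1,0.15,0],"roll":0},{"delta_pos":[1,0.15,0],"roll":0}]'|sed -n 2p
python3 -m creep '[{"delta_pos":[0.4,0.06,0],"roll":0},{"delta_pos":[0.8,0.12,0],"roll":0},{"delta_pos":[1.0,0.15,0],"roll":0},{"delta_pos":[1,0.15,0],"roll":0}]'|sed -n 2p
python3 -m creep '[{"delta_pos":[0.13,0.02,0],"roll":0},{"delta_pos":[0.13,0.02,0],"roll":0},{"delta_pos":[0.13,0.02,0.2],"roll":0},{"delta_pos":[0.13,0.02,0.3],"roll":0},{"delta_pos":[0.13,0.02,0.3],"roll":0},{"delta_pos":[0.13,0.02,0.3],"roll":0}]'
python3 - <<'E'
from h import *
for n in("scene","top"):
    s=cap(n);P=cloud(s);
    m=(abs(P[...,0]-.591)<.025)&(abs(P[...,1]-.086)<.025)
    for z in np.arange(.17,.25,.01):
        p=P[m&(abs(P[...,2]-z)<.005)]
        if len(p): print(n,round(z,3),len(p),p.min(0).round(3),p.max(0).round(3),p.mean(0).round(4))
    if n=="scene": cv2.imwrite("pics/well.png",cv2.resize(s["pixels"][120:220,220:340],(720,600),interpolation=2)[:,:,::-1])
E
python3 go.py .591 .0855 .225 83.5
```

```text
tcp_pos: [0.5342, -0.1168, 0.2553]
tcp_pos: [0.5599, -0.0211, 0.2562]
tcp_pos: [0.5859, 0.0751, 0.2567]
time_s: 16.7
tcp_pos: [0.5898, 0.0847, 0.2284]
ee_rot: [-180.0, 0.0, 83.7]
wrist_force: [0.2, -0.2, -0.6]
opening: 0.019
grip_force: 48.8
scene 0.17 30 [0.568 0.062 0.165] [0.613 0.11  0.174] [0.5894 0.0873 0.1665]
scene 0.18 16 [0.585 0.083 0.175] [0.594 0.092 0.184] [0.5881 0.0871 0.1797]
scene 0.19 15 [0.584 0.082 0.186] [0.59  0.091 0.195] [0.5871 0.0871 0.1897]
scene 0.2 26 [0.58  0.081 0.195] [0.592 0.095 0.205] [0.5844 0.0881 0.2007]
scene 0.21 33 [0.579 0.08  0.205] [0.593 0.096 0.215] [0.5848 0.0894 0.2101]
scene 0.22 36 [0.578 0.075 0.215] [0.592 0.095 0.225] [0.5843 0.088  0.2202]
scene 0.23 38 [0.581 0.077 0.225] [0.59  0.096 0.235] [0.5841 0.0883 0.2302]
scene 0.24 34 [0.572 0.079 0.235] [0.609 0.097 0.245] [0.5826 0.0896 0.2407]
t 16.8 tcp [0.5905 0.0854 0.2294] rot [179.9  -0.   83.7] q [0.0, 16.0, -15.0, 98.0, 5.0, 66.0, -22.0] F [-0.8  0.  -1.1] op 0.0186 -> delta [0.002 0.005 0.044] roll 0.005
```

View pics/well.png

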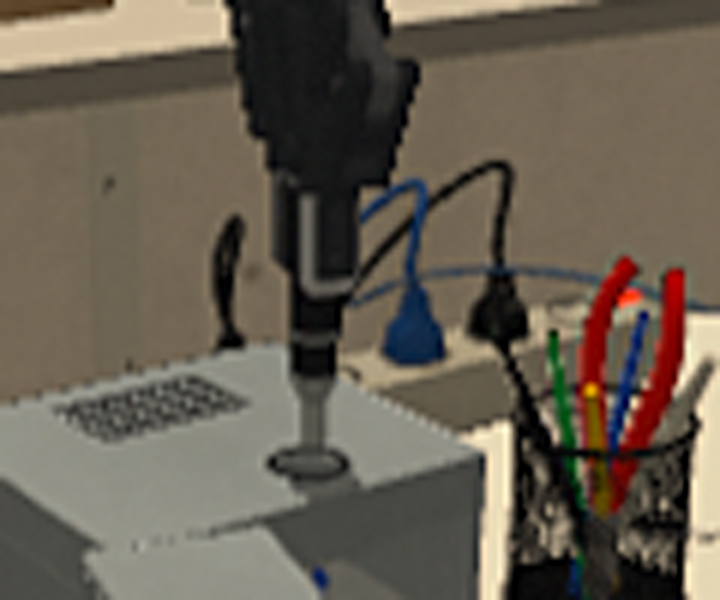

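The tip hangs over the ring's centre: tip at crop (312,448), ring at (308,463). I'll press in steps and watch the force.

```bash
python3 -m creep '[{"delta_pos":[0,0,0.08],"roll":0},{"delta_pos":[0,0,0.14],"roll":0},{"delta_pos":[0,0,0.18],"roll":0},{"delta_pos":[0,0,0.18],"roll":0},{"delta_pos":[0,0,0.18],"roll":0}]'|grep -E "pos|wrist"
python3 -m creep '[{"delta_pos":[0,0,0.02],"roll":0},{"delta_pos":[0,0,0.04],"roll":0},{"delta_pos":[0,0,0.05],"roll":0},{"delta_pos":[0,0,0.05],"roll":0}]'|grep -E "pos|wrist"
python3 -m creep '[{"delta_pos":[0,0,0.01],"roll":0},{"delta_pos":[0,0,0.03],"roll":0},{"delta_pos":[0,0,0.03],"roll":0},{"delta_pos":[0,0,0.03],"roll":0}]'|grep -E "pos|wrist"
```

```text
tcp_pos: [0.5898, 0.0857, 0.2103]
wrist_force: [0.5, -0.1, -0.2]
tcp_pos: [0.5904, 0.0858, 0.2062]
wrist_force: [0.4, 0.2, 2.4]
tcp_pos: [0.5904, 0.0858, 0.2032]
wrist_force: [-0.2, 0.5, 4.6]
```

```bash
python3 -m creep '[{"delta_pos":[0,0,0.02],"roll":0},{"delta_pos":[0,0,0.02],"roll":0},{"delta_pos":[0,0,0.02],"roll":0}]'|grep -E "pos|wrist"
python3 -m creep '[{"delta_pos":[0,0,0.02],"roll":0},{"delta_pos":[0,0,0.02],"roll":0},{"delta_pos":[0,0,0.02],"roll":0}]'|grep -E "pos|wrist"
```

```text
tcp_pos: [0.5906, 0.0859, 0.203]
wrist_force: [-3.1, -0.8, 11.6]
tcp_pos: [0.5908, 0.0861, 0.2028]
wrist_force: [-5.3, -1.6, 17.8]
```

It has bottomed out: 18 N with no further travel after about 5 mm, so the button is fully pressed. Now up and back to the cup.

```bash
python3 -m creep '[{"delta_pos":[0,0,-0.15],"roll":0},{"delta_pos":[0,0,-0.4],"roll":0},{"delta_pos":[0,0,-0.6],"roll":0},{"delta_pos":[0,0,-0.6],"roll":0}]'|grep -E "pos|wrist"
python3 -m creep '[{"delta_pos":[-0.4,-0.06,0],"roll":0},{"delta_pos":[-0.8,-0.12,0],"roll":0},{"delta_pos":[-1,-0.15,0],"roll":0},{"delta_pos":[-1,-0.15,0],"roll":0}]'|sed -n 2p
python3 -m creep '[{"delta_pos":[-0.4,-0.06,0],"roll":0},{"delta_pos":[-0.8,-0.12,0],"roll":0},{"delta_pos":[-1,-0.15,0],"roll":0},{"delta_pos":[-1,-0.15,0],"roll":0}]'|sed -n 2p
python3 -m creep '[{"delta_pos":[-0.4,-0.06,0],"roll":0},{"delta_pos":[-0.8,-0.12,0],"roll":0},{"delta_pos":[-1,-0.15,0],"roll":0},{"delta_pos":[-1,-0.15,0],"roll":0}]'|sed -n 2p
python3 go.py .5105 -.220 .16 83.7
```

```text
tcp_pos: [0.5917, 0.086, 0.2612]
wrist_force: [0.2, -0.3, 0.3]
tcp_pos: [0.5621, -0.0178, 0.2562]
tcp_pos: [0.5367, -0.1134, 0.2569]
tcp_pos: [0.5116, -0.2097, 0.2574]
t 20.3 tcp [ 0.5116 -0.2097  0.2574] rot [-179.9    0.    83.5] q [21.0, 10.0, -4.0, 102.0, 1.0, 68.0, 11.0] F [-0.3 -0.5  0.3] op 0.0187 -> delta [-0.103  0.003  0.974] roll -0.004
```

```bash
python3 -m creep '[{"delta_pos":[-0.05,0,0.3],"roll":0},{"delta_pos":[-0.05,0,0.7],"roll":0},{"delta_pos":[-0.05,0,1],"roll":0},{"delta_pos":[-0.05,0,1],"roll":0},{"delta_pos":[-0.05,0,1],"roll":0},{"delta_pos":[-0.05,0,1],"roll":0}]'|grep -E "pos|wrist"
python3 - <<'E'
from h import *
s=cap("scene");P=cloud(s)
m=(abs(P[...,0]-.51)<.03)&(abs(P[...,1]+.22)<.03)
for z in np.arange(.1,.18,.01):
    p=P[m&(abs(P[...,2]-z)<.005)]
    if len(p): print(round(z,3),len(p),p.min(0).round(3),p.max(0).round(3),p.mean(0).round(4))
E
python3 go.py .5105 -.220 .065 83.7
```

```text
tcp_pos: [0.5143, -0.2116, 0.1606]
wrist_force: [0.2, -0.9, 0.4]
0.11 12 [ 0.51  -0.213  0.107] [ 0.516 -0.204  0.114] [ 0.5126 -0.2077  0.1104]
0.12 15 [ 0.51  -0.214  0.115] [ 0.518 -0.204  0.124] [ 0.5134 -0.2086  0.1194]
0.13 19 [ 0.506 -0.215  0.126] [ 0.518 -0.2    0.135] [ 0.5107 -0.206   0.1314]
0.14 28 [ 0.504 -0.218  0.136] [ 0.524 -0.201  0.145] [ 0.5101 -0.2063  0.1404]
0.15 27 [ 0.504 -0.212  0.145] [ 0.523 -0.2    0.154] [ 0.511  -0.2043  0.15  ]
0.16 32 [ 0.502 -0.217  0.155] [ 0.522 -0.2    0.165] [ 0.5094 -0.2056  0.1597]
0.17 33 [ 0.498 -0.219  0.165] [ 0.529 -0.197  0.175] [ 0.5104 -0.2053  0.1703]
t 20.95 tcp [ 0.5143 -0.2122  0.1609] rot [179.7   0.   83.8] q [21.0, 15.0, -4.0, 108.0, 1.0, 57.0, 11.0] F [-0.6 -0.  -0.8] op 0.0193 -> delta [-0.081 -0.034  0.959] roll 0.003
```

```bash
python3 -m creep '[{"delta_pos":[-0.08,-0.03,0],"roll":0},{"delta_pos":[-0.08,-0.03,0.1],"roll":0},{"delta_pos":[-0.08,-0.03,0.3],"roll":0},{"delta_pos":[-0.08,-0.03,0.3],"roll":0},{"delta_pos":[-0.08,-0.03,0.3],"roll":0}]'|grep -E "pos|wrist"
python3 -m creep '[{"delta_pos":[0,0,0.2],"roll":0},{"delta_pos":[0,0,0.4],"roll":0},{"delta_pos":[0,0,0.55],"roll":0},{"delta_pos":[0,0,0.6],"roll":0},{"delta_pos":[0,0,0.6],"roll":0},{"delta_pos":[0,0,0.6],"roll":0}]'|grep -E "pos|wrist"
python3 go.py .5105 -.220 .060 83.7
```

```text
tcp_pos: [0.5075, -0.2203, 0.1281]
wrist_force: [0.4, -0.4, -0.4]
tcp_pos: [0.5089, -0.2206, 0.0694]
wrist_force: [0.1, 0.2, 0.2]
t 22.05 tcp [ 0.5089 -0.2206  0.0694] rot [179.9   0.   83.7] q [22.0, 22.0, -3.0, 111.0, 2.0, 46.0, 11.0] F [0.1 0.2 0.2] op 0.0185 -> delta [0.007 0.015 0.094] roll 0.001
```

```bash
python3 -m creep '[{"delta_pos":[0,0.01,0.04],"roll":0},{"delta_pos":[0,0.01,0.08],"roll":0},{"delta_pos":[0,0.01,0.08],"roll":0},{"delta_pos":[0,0.01,0.08],"roll":0}]'|grep -E "pos|wrist"
python3 -m creep '[{"delta_pos":[0,0,0.02],"roll":0},{"delta_pos":[0,0,0.02],"roll":0},{"delta_pos":[0,0,0.02],"roll":0}]'|grep -E "pos|wrist"
```

```text
tcp_pos: [0.509, -0.2203, 0.0605]
wrist_force: [0.8, 0.2, -0.9]
tcp_pos: [0.5097, -0.2205, 0.0597]
wrist_force: [-1.7, 0.5, 5.2]
```

The tip has touched the cup floor (5 N at the same height as when I picked it up). I'll let go and rise.

```bash
python3 -m creep '[{"delta_pos":[0,0,0],"roll":0},{"delta_pos":[0,0,0],"roll":0},{"delta_pos":[0,0,0],"roll":0},{"delta_pos":[0,0,0],"roll":0},{"delta_pos":[0,0,-0.1],"roll":0},{"delta_pos":[0,0,-0.4],"roll":0},{"delta_pos":[0,0,-0.7],"roll":0},{"delta_pos":[0,0,-1],"roll":0}]' 0.4|grep -E "pos|wrist|open"
python3 -m creep '[{"delta_pos":[0,0,-0.4],"roll":0},{"delta_pos":[0,0,-0.8],"roll":0},{"delta_pos":[0,0,-1],"roll":0},{"delta_pos":[0,0,-1],"roll":0},{"delta_pos":[0,0,-1],"roll":0}]'|grep -E "pos|wrist|open"
python3 - <<'E'
from h import *
s=cap("scene");save(s,"final");P=cloud(s)
m=(abs(P[...,0]-.51)<.03)&(abs(P[...,1]+.22)<.03)
for z in np.arange(.06,.13,.01):
    p=P[m&(abs(P[...,2]-z)<.005)]
    if len(p): print(round(z,3),len(p),p.mean(0).round(4))
E
```

```text
tcp_pos: [0.509, -0.2203, 0.1602]
wrist_force: [0.5, -0.8, -0.5]
opening: 0.06
tcp_pos: [0.5091, -0.2204, 0.2591]
wrist_force: [0.0, 0.2, -0.0]
opening: 0.0599
0.06 25 [ 0.5052 -0.2149  0.06  ]
0.07 28 [ 0.5063 -0.2145  0.0695]
0.08 30 [ 0.5052 -0.2153  0.08  ]
0.09 27 [ 0.5061 -0.2142  0.0902]
0.1 30 [ 0.5055 -0.2149  0.1001]
0.11 27 [ 0.5052 -0.2144  0.1101]
0.12 25 [ 0.5099 -0.2179  0.1166]
```

View pics/final.png

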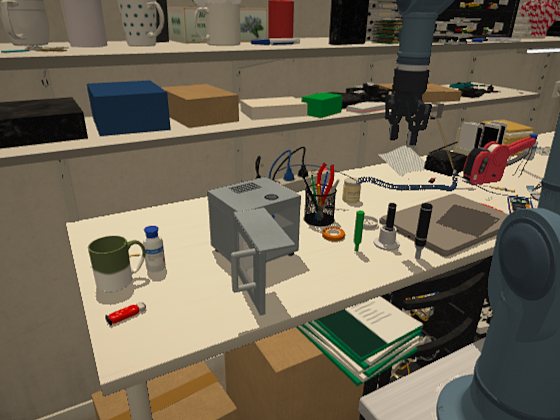

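The door stands open at (255,265), the pin is upright in its cup at (390,222) with its top at about 0.118, the other things are where they were, and the arm is clear. I'll hand it in.

```bash
python3 -c "
from cell import manip
print(manip.finish_job())"
```

```text
the job is handed in; nothing more can be done
None
```

I've handed in the job at about 24 s of the 64 s allowed: the door is open about 100°, the button was pressed to its stop (about 5 mm, 18 N), and the pin is back upright in its cup, with the other things left where they were.

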